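# Fit the good knob to the locker door's latch spindle

### The arm

A 6-joint arm with a two-finger parallel gripper is mounted at the origin on the work surface. World frame = base frame: x ahead of the robot, y to its left, z up, the work surface at z = 0. Lengths are in mm, angles in rad, forces in N, time in s.
With the tool pointing down it reaches from about 275 to 850 mm from the base axis. Payload 19 kg.
Tool frame: the origin (TCP) lies on the centre line of the jaws, within the pads' length; the fingertips stand 22 mm ahead of it and the grasp point (between the pads) lies 3 mm ahead of it; z points along the fingers, y is the line along which they close (so a half turn about z gives the same grasp; the last joint's range is limited). The gripper opens to 85 mm and grips with 20 to 120 N. Pads are 22 mm wide; open, the fingers measure 114 mm over their backs; the gripper's body (76 mm by 85 mm) begins 54 mm behind the grasp point. The pads swing forward as they close: fully open they stand 13 mm farther back than shut.
Start: joints at [-1.284, 0.15, 1.437, -0, 1.554, -0.134], TCP at [234.854, -524.82, 253.267] pointing down, gripper open.
Joint ranges: [-2.8, 2.8], [-0.68, 2.1], [0.12, 2.68], [-1.39, 4.53], [0.16, 2.79], [-2.81, 2.81]. Speed limits (rad/s): [1.89, 1.89, 2.22, 3.01, 3.01, 3.01].

### API

Orientations are given as [roll, pitch, yaw] about the fixed x, y, z axes, in that order (R = Rz(yaw) Ry(pitch) Rx(roll)).
In Python, from bench import readout, imaging, workorder gives the robot as it stands.
- The arm moves only by the tool drive_tool, never from a script. Its argument "deltas" is a list that holds one entry, the list of rows, each a list of 5 numbers: the shift along the tool's x, y, z in m, then the turn about the tool's z in rad, then the gripper command: -1 is shut, 1 is fully open, values between are in proportion. A call has 1 to 5 rows; each row is the pose to reach, as a shift and turn from the pose commanded when the call began, along the tool's axes at that moment; what a row does not reach only later rows make up. A row lasts 1/12 s, in which the tool goes at most 41.7 mm and 7.16 degrees, less where a joint would pass 70% of its speed; a pose out of reach is approached as far as the arm can. A call with a gripper value outside its range is refused whole. The fingers move at their own pace and stop on an object; "force" is the grip in N (left out, the last holds). Time passes only in rows, so rows that repeat a pose let the fingers close. It gives the time, the measured TCP pose, the force, the opening and the grip force at its end, in the units of the state.
- readout.state(): the state, without advancing time (a new reading comes with each control period).
- imaging.capture(name): name is "side" or "top" or "wrist"; returns (picture, depth): 480x640x3 uint8, red, green, blue; 480x640 float32, mm along the optical axis (not along the pixel's ray), 0 where there is no reading.
- imaging.calibration(name): a dict with "camera_matrix" (3x3 intrinsics, pixels), "world_from_camera" (4x4, takes a point from camera to world coordinates). Camera axes: x right, y down, z forward; pixel columns grow to the right and rows downward; lengths in mm; the calibration is good to about 2 mm. A picture is of the moment at which its call begins: read the wrist's pose just before it. calibration takes no time and is no camera call; for the wrist camera it gives the pose at the moment of the call.
- workorder.finish_job(): hands the job in; it is judged then, once.
Trained networks look in the newest picture that a camera, given by its name, has taken for a name from the list of things; names that differ only in an ending like _2 or _b are one class to them, and where a whole thing is asked for, a point or a joint stands for the part that bears it (a point fixed in the world has none). Each returns a list of dicts, best first, with "conf" (0 to 1); they miss things now and then, are a little off and sometimes report something else, mostly with a low value. They report only what shows in the picture. A call takes as long as a camera call. They do not tell look-alikes from the thing itself.
- imaging.cut_out(camera, thing): "pixels" (480x640 bool, what is visible of it) and "point" ([column, row] in pixels, amid what is visible of it).
- imaging.spot_point(camera, thing): "point" ([column, row] in pixels: a listed point, or the origin of a listed thing).
The state is a dict: "time": time; "joint_pos": joint angles; "joint_vel": joint speeds; "joint_efforts": joint torques, N m; "tool_pos": TCP position; "tool_rot": TCP orientation; "ft_force": force on the tool from outside, world axes, zero at the start; "moment": the same for the moment, N m; "grip_width": opening from 0.0 (shut) to 1.0 (fully open); "grasp_force": force on a finger pad.
Only numpy, scipy, OpenCV 4.12 (cv2) and the standard library are available. Lean on these libraries where they do the work, as an engineer would, in place of code of your own. Each camera call takes 0.05 s, during which the arm holds its last target. There are 200 camera calls.

### The job

Two spare knobs for this locker door stand on the counter: first set the one with the red tag down, without dropping it, upright in the red reject tray and leave it there. Then take the knob with the green tag, turn it so that its flat matches the flat of the D-shaped spindle on the door, push it onto the spindle and press it down against the spring collar until it is fully home; finish while still holding it pressed home, without letting go. Do not disturb the other things on the counter.

Things in the scene. Friction and masses are not known exactly. Their poses are not given: they have to be found in the camera images.
- knob_red: black pointer knob with a red tag on top, 0.08 to 0.17 kg, standing on its round hub (46 mm across, 28 mm high), 52 mm high in all. Origin: centre of the underside, z up. Underside: blind D-shaped bore, 20 mm across, 24 mm deep, its flat towards the knob's +x, 6.5 mm from the axis. White pointer marks are on the +x side (end of bar, hub rim)
- knob_green: black pointer knob with a green tag on top, 0.08 to 0.17 kg, standing on its round hub (46 mm across, 28 mm high), 52 mm high in all. Origin: centre of the underside, z up. Underside: blind D-shaped bore, 20 mm across, 24 mm deep, its flat towards the knob's +x, 6.5 mm from the axis. White pointer marks are on the +x side (end of bar, hub rim)
- reject_tray: red open tray, 130 x 130 mm, 30 mm high, walls and floor 5 mm thick, fixed to the counter. Origin: centre of its underside, on the counter; axes parallel to its sides; inner floor at z = 5 mm
- lock_door: grey locker door, 200 x 150 x 18 mm, lying face up, fixed to the counter. Origin: centre of its underside, on the counter; z up, along the axis of the D-shaped spindle that rises from the round black boss in its middle (72 mm across, top at z = 22 mm). The spindle's flat is towards the door's +x
- spindle_tip (a point): top of the steel D-shaped spindle, on its axis, 50 mm above the counter; 18 mm across, flat 5.5 mm from the axis, does not turn; the last 4 mm are tapered as a lead-in. A knob fits with about 1 mm of play all round
- collar (a joint): how far the brass spring collar around the spindle (42 mm across) is pressed down: 0 m released, 0.006 m fully down on its stop. The spring takes 5 N to start and 11 N at the stop, and lifts the knob again if it is let go
- collar_top (a point): centre of the collar's top face; 34 mm above the counter when released, 28 mm when fully down. The underside of the knob rests on it: fully home, the knob's underside is 28 mm above the counter
- key: flat brass key, 56 mm long, 8 mm high, lying on the counter between the knobs; not to be disturbed
- screwdriver: screwdriver lying on the counter beyond the knobs; not to be disturbed
- tape_roll: brown tape roll, 90 mm across, 45 mm high, lying flat on the right; not to be disturbed
- mug: blue mug, 80 mm across, 90 mm high, on the left; not to be disturbed
- lock_cylinder: small steel lock cylinder, 26 mm across, 32 mm high, standing near the robot on the right; not to be disturbed
- parcel: small cardboard parcel, 80 x 120 x 50 mm, beyond the tray; not to be disturbed
- stapler: blue stapler, 140 x 35 x 47 mm, at the left; not to be disturbed
- knob_red_bar (a point): middle of the red-tagged knob's straight grip bar, 40 mm above its underside: 42 mm long (along the knob's x), 16 mm wide (y), 24 mm high, standing on the hub; pinch it across the 16 mm
- knob_green_bar (a point): middle of the green-tagged knob's straight grip bar, 40 mm above its underside: 42 mm long (along the knob's x), 16 mm wide (y), 24 mm high, standing on the hub; pinch it across the 16 mm
- index_mark (a point): white index line on the door, here 60 mm from the spindle on its +x side, the side of the flat (a paper label lies on the other side). The knob fits when its pointer is on this side
There are look-alikes about, which are no part of the job. Leave any blue look-alike of the knob_green alone.

How it is judged (in metres and radians):
On the way, in this order (a step that is already met when the one before it is completed fails the run):
1. the red-tagged knob stands released in the reject tray (x of knob_red in the frame of reject_tray between -0.045 and 0.045 m and y of knob_red in the frame of reject_tray between -0.045 and 0.045 m and z of knob_red in the frame of reject_tray between 0.002 and 0.01 m and angle between knob_red's own z axis and vertical below 0.15 rad and contact force between the fingers and knob_red below 0.1 N and linear speed of knob_red below 0.03 m/s), for 0.2 s.
2. the green-tagged knob is on the spindle, flats matched, and pressed home (all of step 1 and horizontal distance between knob_green and lock_door below 0.003 m and angle between the x axis of knob_green and the x axis of lock_door, either way round below 0.2 rad and angle between knob_green's own z axis and vertical below 0.1 rad and z of knob_green in the frame of lock_door below 0.0305 m and value of joint collar above 0.004 m and contact force between any of the fingers, the arm and knob_green above 2 N), for 0.2 s.
At the end, for the whole second after the job is handed in: Red-tagged knob upright (0.15 rad), at rest, released on the tray floor. Green-tagged knob on the spindle (3 mm, flats within 0.2 rad, tilt under 0.1), underside under 30.5 mm above the counter, collar pressed over 4 of 6 mm, robot still holding it with over 2 N (all of step 2); the arm keeps its last pose, push and grip.
It fails at once if something else on the counter is moved by more than 25 mm (distance of any of key, screwdriver, tape_roll, mug, lock_cylinder, parcel, stapler from where it was at the start of the episode above 0.025 m).
It fails at once if a knob is dropped or thrown ((linear speed of knob_red above 0.8 m/s and contact force between the fingers and knob_red below 0.05 N) or (linear speed of knob_green above 0.8 m/s and contact force between the fingers and knob_green below 0.05 N)).
It also fails if it takes over 54 s, if anything falls off the work surface, if the arm or the gripper's body presses on something with over 40 N, if the wrist force passes 120 N, or if a joint passes its speed limit or range.

## Working session

There is one attempt and no reset: what is moved stays moved. The work goes in short steps, Python scripts to look and compute and a tool call to move; the robot and the scene stay as the last step left them, time stands still between calls to the robot, and variables do not carry over. Pictures are saved under pics/ and viewed, at most 10 in all, crops included, and the job is handed in when it is done.

Besides the shell and the picture viewer there is one more tool, called after "Call:" in YAML: its name, and indented under it one key for each argument. drive_tool: Moves the arm, as the interface text tells. Its arguments: {"type":"object","properties":{"deltas":{"type":"array"},"force":{"type":"number"}},"required":["deltas"]}

```bash
mkdir -p pics; cat > h.py <<'E'
import numpy as np, cv2
from bench import readout, imaging, workorder
def cap(n,f=None):
    c=imaging.calibration(n); p,d=imaging.capture(n)
    if f: cv2.imwrite('pics/'+f,cv2.cvtColor(p,cv2.COLOR_RGB2BGR))
    return p,d,c
def ray(c,uv,z):
    "intersect pixel ray with world plane z"
    K=np.array(c['camera_matrix']);T=np.array(c['world_from_camera'])
    v=T[:3,:3]@np.linalg.solve(K,[uv[0],uv[1],1]); o=T[:3,3]
    return o+v*(z-o[2])/v[2]
def cloud(c,d):
    K=np.array(c['camera_matrix']);T=np.array(c['world_from_camera'])
    v,u=np.mgrid[:480,:640]; P=np.stack([(u-K[0,2])/K[0,0]*d,(v-K[1,2])/K[1,1]*d,d],-1)
    return P@T[:3,:3].T+T[:3,3]
E
python3 - <<'E'
from h import *
s=readout.state();print(s)
for n in('top','side'):
    p,d,c=cap(n,n+'0.png');print(n,np.round(c['world_from_camera'],2).tolist(),c['camera_matrix'])
    for t in('knob_red','knob_green','reject_tray','lock_door','spindle_tip','index_mark','knob_green_bar','knob_red_bar'):
        z={'spindle_tip':50,'index_mark':18,'knob_green_bar':52,'knob_red_bar':52}.get(t,0)
        for r in imaging.spot_point(n,t)[:4]: print(n,t,round(r['conf'],2),np.round(r['point']),np.round(ray(c,r['point'],z)))
E
```

```text
{'time': 0.0, 'joint_pos': array([-1.28401042e+00,  1.50959138e-01,  1.43801241e+00, -1.31432131e-06,
        1.55380431e+00, -1.33968460e-01]), 'joint_vel': array([ 0.00039135, -0.00031958, -0.00013692, -0.00090525, -0.00049025,
       -0.00075357]), 'joint_efforts': array([-1.68794286e-03, -7.13052607e+01, -5.70868242e+01, -3.12901821e-04,
        8.97389604e-03, -1.71490888e-05]), 'tool_pos': array([ 234.7941322 , -524.63891361,  252.70001549]), 'tool_rot': array([-3.14041988e+00, -1.56735840e-04,  4.20754299e-01]), 'ft_force': array([-0.52356976, -0.53844118, -0.67002856]), 'moment': array([ 0.03018167,  0.04404417, -0.00028418]), 'grasp_force': 0.0, 'grip_width': 1.0009555925444826}
top [[-0.03, -1.0, 0.1, 434.67], [-1.0, 0.03, -0.01, 11.22], [0.01, -0.1, -1.0, 1664.45], [0.0, 0.0, 0.0, 1.0]] [[585.53988521   0.         324.19517598]
 [  0.         585.53988521 241.3859135 ]
 [  0.           0.           1.        ]]
top knob_red 0.76 [344. 213.] [675. -70.   0.]
top knob_green 0.76 [314. 274.] [502.  22.   0.]
top knob_green 0.63 [341. 314.] [388. -51.   0.]
top knob_green 0.62
[... 966 characters left out ...]
267.] [499.  10.   0.]
side knob_green 0.71 [289. 311.] [ 477. -153.    0.]
side knob_green 0.65 [285. 287.] [483. -66.   0.]
side reject_tray 0.58 [342. 350.] [ 575. -303.    0.]
side lock_door 0.88 [304. 220.] [586. 211.   0.]
side lock_door 0.2 [307. 418.] [ 459. -468.    0.]
side spindle_tip 0.64 [309. 208.] [600. 200.  50.]
side index_mark 0.82 [320. 224.] [624. 163.  18.]
side index_mark 0.55 [311. 176.] [653. 423.  18.]
side knob_green_bar 0.86 [287. 273.] [487. -71.  52.]
side knob_green_bar 0.83 [251. 276.] [397. -66.  52.]
side knob_green_bar 0.65 [285. 301.] [ 466. -171.   52.]
side knob_green_bar 0.5 [289. 253.] [506.   8.  52.]
side knob_red_bar 0.91 [359. 268.] [671. -88.  52.]
```

```bash
python3 - <<'E'
import cv2
a=cv2.imread('pics/top0.png')[180:350,200:460]
cv2.imwrite('pics/topc.png',cv2.resize(a,None,fx=3,fy=3,interpolation=cv2.INTER_CUBIC))
E
```

```text
(no output)
```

View pics/topc.png

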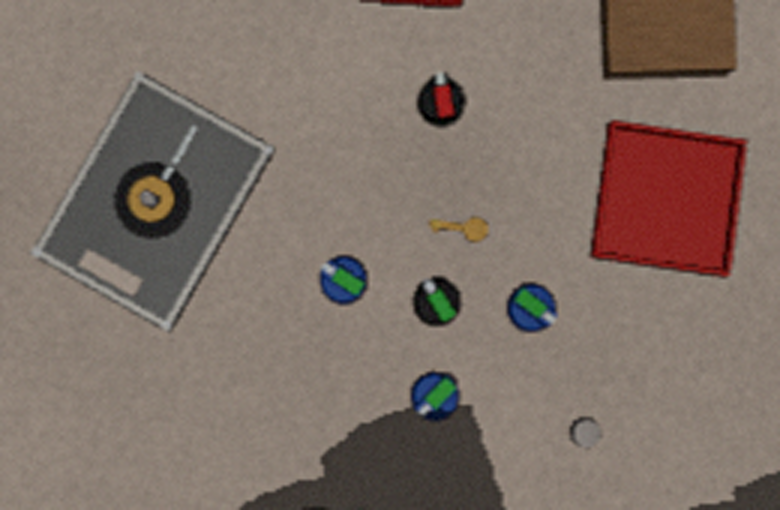

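View pics/side0.png

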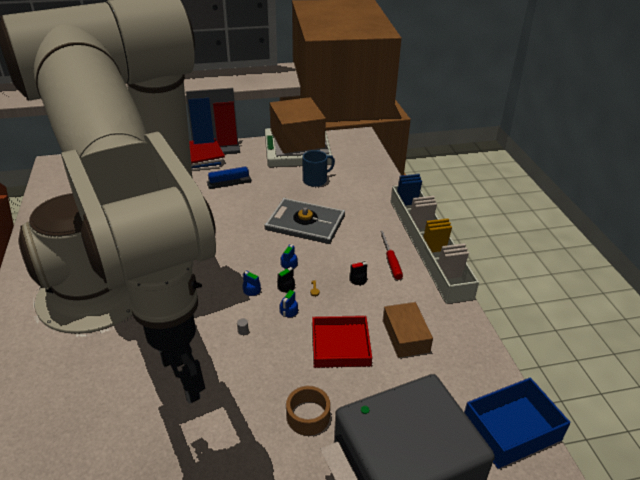

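The top crop shows four green-tagged knobs, at crop pixels (437,301), (344,279), (531,307) and (435,396). Only (437,301), full image (346,280), has a black hub, so it is the real one. The other three are the blue look-alikes. The red-tagged knob is at (441,100), full (347,213), and the key lies between the two. The side view agrees.

```bash
cat >> h.py <<'E'
def rel(x,y,z,yaw=None):
    "shift and turn in tool axes from the measured pose (tool pointing down)"
    s=readout.state();from scipy.spatial.transform import Rotation as R
    Rm=R.from_euler('xyz',s['tool_rot']).as_matrix()
    w=s['tool_rot'][2]; t=0 if yaw is None else -(yaw-w)
    print('t',round(s['time'],2),'pose',np.round(s['tool_pos'],1),np.round(s['tool_rot'],3),'delta',np.round(Rm.T@(np.array([x,y,z])-s['tool_pos'])/1000,4),'turn',round(t,3))
def tag(p,d,c,col,zt=52,box=None):
    h=cv2.cvtColor(p,cv2.COLOR_RGB2HSV)
    m=(h[...,1]>110)&(h[...,2]>60)
    m&=((h[...,0]<8)|(h[...,0]>172)) if col=='red' else ((h[...,0]>45)&(h[...,0]<80))
    n,l,st,ce=cv2.connectedComponentsWithStats(m.astype(np.uint8))
    for i in range(1,n):
        if st[i,4]<20: continue
        v,u=np.where(l==i)
        P=np.array([ray(c,q,zt)[:2] for q in zip(u,v)]).astype(np.float32)
        (cx,cy),(a,b),an=cv2.minAreaRect(P); bx=cv2.boxPoints(((cx,cy),(a,b),an))
        e=bx[1]-bx[0] if np.linalg.norm(bx[1]-bx[0])>np.linalg.norm(bx[2]-bx[1]) else bx[2]-bx[1]
        print(col,st[i,4],'px',np.round(ce[i]),'mean',np.round(P.mean(0),1),'rect',np.round([cx,cy,a,b],1),'axis yaw mod pi',round(float(np.arctan2(e[1],e[0])),3))
E
python3 - <<'E'
from h import *
p,d,c=cap('top')
tag(p,d,c,'red');tag(p,d,c,'green')
s=readout.state();from scipy.spatial.transform import Rotation as R
Rm=R.from_euler('xyz',s['tool_rot']).as_matrix();T=np.array(imaging.calibration('wrist')['world_from_camera'])
print('cam in tool',np.round(Rm.T@T[:3,:3],2),np.round(Rm.T@(T[:3,3]-s['tool_pos'])),imaging.calibration('wrist')['camera_matrix'][0])
rel(640,-70,240,0.1)
E
```

```text
red 277 px [337. 177.] mean [769.5 -50.5] rect [768.8 -47.7  95.2  22.7] axis yaw mod pi 1.546
red 58 px [348. 213.] mean [665.5 -77.1] rect [665.7 -76.8  28.6  15.6] axis yaw mod pi 0.133
red 2109 px [422. 246.] mean [ 569.9 -281.2] rect [ 570.1 -281.9  130.2  128.4] axis yaw mod pi 1.4
red 56 px [ 43. 320.] mean [395.2 758.8] rect [395.4 758.7   5.4  72.8] axis yaw mod pi -0.018
red 3478 px [ 95. 366.] mean [267.1 617. ] rect [273.  623.3 198.  139. ] axis yaw mod pi 0.18
green 25 px [534. 249.] mean [ 552.4 -589.9] rect [ 552.6 -589.6   14.1   11.1] axis yaw mod pi 1.545
green 49 px [316. 274.] mean [500.5  16.3] rect [500.5  16.2  27.5  13. ] axis yaw mod pi 0.957
green 56 px [347. 281.] mean [476.7 -69.1] rect [476.5 -69.   27.4  14.5] axis yaw mod pi 0.559
green 49 px [377. 281.] mean [ 476.4 -150.8] rect [ 476.2 -151.2   26.6   13.8] axis yaw mod pi 0.95
green 51 px [346. 311.] mean [397.1 -65.5] rect [397.3 -65.7  11.6  27.1] axis yaw mod pi -0.817
cam in tool [[ 0.   -0.96 -0.29]
 [ 1.    0.   -0.  ]
 [ 0.   -0.29  0.96]] [  73.    1. -120.] [376.58620222   0.         315.35796859]
t 0.95 pose [ 234.8 -524.8  253.2] [-3.141 -0.     0.421] delta [ 0.5556 -0.2496  0.0133] turn 0.321
```

Call:
drive_tool:
  deltas:
    - [[0.037,-0.0166,0.001,0.06,0.0],[0.074,-0.0332,0.002,0.12,0.0],[0.111,-0.0498,0.003,0.18,0.0],[0.148,-0.0664,0.004,0.25,0.0],[0.185,-0.083,0.005,0.32,0.0]]

```text
time: 1.37
tool_pos: [370.6, -371.9, 248.4]
tool_rot: [3.141, -0.0, 0.097]
ft_force: [1.2, -1.0, 0.6]
grip_width: 0.5
grasp_force: 0.0
```

```bash
python3 -c "
from h import *
rel(665,-77,200,0.12);print(readout.state()['grip_width'])"
```

```text
t 1.37 pose [ 370.6 -371.9  248.4] [ 3.141 -0.     0.097] delta [ 0.3215 -0.265   0.0484] turn -0.023
0.4999877518398501
```

Call:
drive_tool:
  deltas:
    - [[0.032,-0.0264,0.004,0,0.0],[0.064,-0.0528,0.008,0,0.0],[0.096,-0.079,0.012,0,0.0],[0.128,-0.1054,0.016,0,0.0],[0.16,-0.1318,0.02,-0.02,0.0]]

```text
time: 1.78
tool_pos: [516.9, -224.4, 228.3]
tool_rot: [3.141, -0.0, 0.12]
ft_force: [0.5, -1.7, -0.5]
grip_width: 0.502
grasp_force: 0.0
```

Call:
drive_tool:
  deltas:
    - [[0.032,-0.0264,0.005,0,0.0],[0.064,-0.0528,0.01,0,0.0],[0.096,-0.079,0.015,0,0.0],[0.128,-0.1054,0.022,0,0.0],[0.16,-0.1318,0.028,0,0.0]]

```text
time: 2.2
tool_pos: [659.2, -74.9, 200.1]
tool_rot: [3.142, -0.0, 0.121]
ft_force: [0.0, -1.3, 0.7]
grip_width: 0.499
grasp_force: 0.0
```

```bash
cat >> h.py <<'E'
def crop(p,u,v,r,f,k=4):
    cv2.imwrite('pics/'+f,cv2.resize(cv2.cvtColor(p[max(0,v-r):v+r,max(0,u-r):u+r],cv2.COLOR_RGB2BGR),None,fx=k,fy=k,interpolation=cv2.INTER_CUBIC))
E
python3 - <<'E'
from h import *
p,d,c=cap('wrist','wr.png'); tag(p,d,c,'red')
for r in imaging.spot_point('wrist','knob_red_bar'): print(r['conf'],r['point'],ray(c,r['point'],40))
for r in imaging.spot_point('wrist','knob_red'): print(r['conf'],r['point'],ray(c,r['point'],0))
rel(665,-77,200,0.12)
E
```

```text
red 4959 px [306.  58.] mean [772.8 -56.1] rect [772.7 -55.7  89.4  22.4] axis yaw mod pi 1.499
red 702 px [323. 220.] mean [667.  -81.1] rect [666.6 -80.9  28.8  13.1] axis yaw mod pi 0.134
red 17776 px [549. 323.] mean [ 604.1 -270.6] rect [ 593.  -267.7  134.6  116.1] axis yaw mod pi 1.398
0.72 [321.7, 208.6] [672.6476061  -79.29731318  40.        ]
0.76 [320.5, 199.8] [671.72715277 -79.01498626   0.        ]
t 2.35 pose [659.  -74.4 199. ] [-3.141e+00  2.000e-03  1.240e-01] delta [ 0.0056  0.0033 -0.001 ] turn 0.004
```

View pics/wr.png

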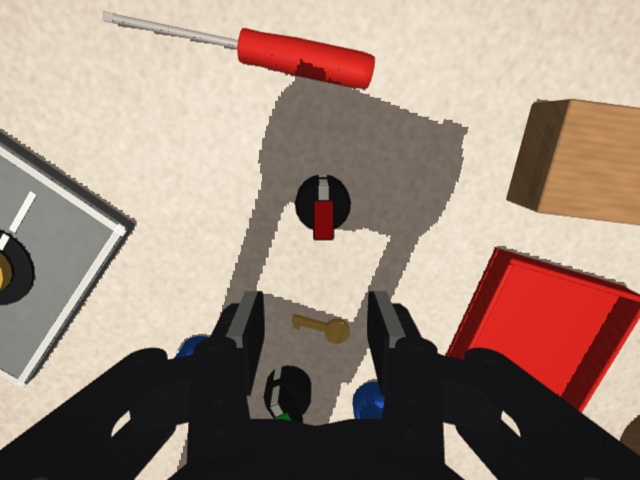

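Wrist view: the red knob is at pixel (323,208), with its white mark on the far (+x) side and a black hub. The screwdriver and key are clear of the fingers.

```bash
python3 -c "
from h import *
rel(672.5,-79.8,52,0.134)"
```

```text
t 2.35 pose [659.  -74.4 199. ] [-3.141e+00  2.000e-03  1.240e-01] delta [0.0129 0.0071 0.1469] turn -0.01
```

Call:
drive_tool:
  deltas:
    - [[0.0126,0.0065,0.03,-0.012,0.0],[0.0126,0.0065,0.065,-0.012,0.0],[0.0126,0.0065,0.1,-0.012,0.0],[0.0126,0.0065,0.13,-0.012,0.0],[0.0126,0.0065,0.148,-0.012,0.0]]

```text
time: 2.77
tool_pos: [669.5, -82.5, 49.1]
tool_rot: [-3.14, 0.003, 0.132]
ft_force: [0.8, -0.5, -0.2]
grip_width: 0.499
grasp_force: 0.0
```

Call:
drive_tool:
  deltas:
    - [[0,0,0,0,-0.4],[0,0,0,0,-1],[0,0,0,0,-1],[0,0,0,0,-1],[0,0,0,0,-1]]
  force: 50

```text
time: 3.18
tool_pos: [671.2, -82.2, 52.8]
tool_rot: [3.141, -0.0, 0.132]
ft_force: [-1.0, -1.4, 2.2]
grip_width: 0.174
grasp_force: 49.7
```

Call:
drive_tool:
  deltas:
    - [[0,0,-0.03,0,-1],[0,0,-0.065,0,-1],[-0.02,0.029,-0.085,0,-1],[-0.042,0.062,-0.085,0,-1],[-0.064,0.094,-0.085,0,-1]]

```text
time: 3.6
tool_pos: [620.2, -184.4, 139.3]
tool_rot: [3.14, -0.003, 0.134]
ft_force: [-0.2, -1.3, -1.4]
grip_width: 0.176
grasp_force: 49.3
```

Call:
drive_tool:
  deltas:
    - [[-0.02,0.029,0,0,-1],[-0.042,0.062,0,0,-1],[-0.064,0.094,0,0,-1],[-0.064,0.094,0,0,-1],[-0.064,0.094,0.02,0,-1]]

```text
time: 4.02
tool_pos: [569.5, -288.1, 121.0]
tool_rot: [3.138, -0.004, 0.129]
ft_force: [0.2, 0.7, -0.5]
grip_width: 0.173
grasp_force: 49.3
```

```bash
python3 - <<'E'
from h import *
p,d,c=cap('wrist','wr2.png'); tag(p,d,c,'red',30)
rel(570,-284,57.5)
s=readout.state();print(s['grip_width'],s['grasp_force'],s['ft_force'])
E
```

```text
red 34192 px [319. 217.] mean [ 591.8 -289. ] rect [ 573.7 -291.8  128.7  129.3] axis yaw mod pi -0.173
red 2509 px [315. 341.] mean [ 512.2 -297.1] rect [ 511.5 -297.    49.5   22.9] axis yaw mod pi 0.142
t 4.07 pose [ 568.2 -286.   114.7] [-3.141e+00  1.000e-03  1.310e-01] delta [ 0.0021 -0.0017  0.0572] turn 0
0.17337448515296405 49.27076876163483 [-1.16599784  2.19847038 -7.4383826 ]
```

View pics/wr2.png

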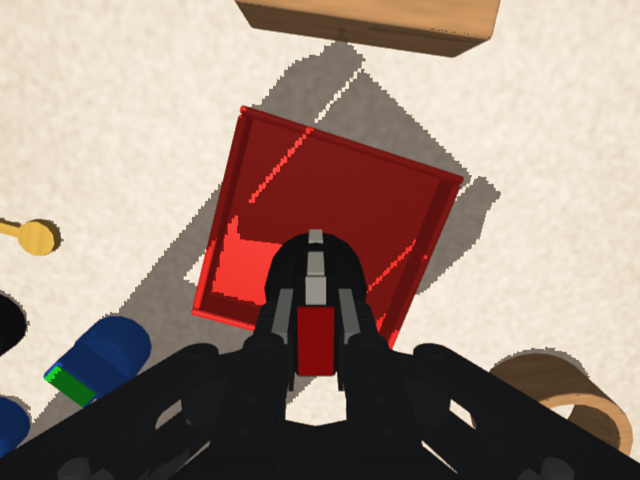

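Wrist view: the red knob is held at (315,300) over the tray, whose corners are near (240,107) and (462,180).

Call:
drive_tool:
  deltas:
    - [[0.003,0.004,0.02,0,-1],[0.003,0.004,0.037,0,-1],[0.003,0.004,0.05,0,-1],[0.003,0.004,0.056,0,-1],[0.003,0.004,0.059,0,-1]]

```text
time: 4.48
tool_pos: [572.6, -288.1, 57.8]
tool_rot: [-3.14, 0.001, 0.133]
ft_force: [-15.8, 10.0, 36.2]
grip_width: 0.173
grasp_force: 54.5
```

Call:
drive_tool:
  deltas:
    - [[0,0,0,0,-1],[0,0,0,0,-1]]

```text
time: 4.65
tool_pos: [573.2, -288.6, 59.2]
tool_rot: [3.141, -0.001, 0.133]
ft_force: [-0.1, 0.6, -1.5]
grip_width: 0.177
grasp_force: 49.4
```

Call:
drive_tool:
  deltas:
    - [[0,0,0.0007,0,-1],[0,0,0.0013,0,-1],[0,0,0.0013,0,-1]]

```text
time: 4.9
tool_pos: [573.2, -288.7, 57.9]
tool_rot: [3.141, -0.001, 0.133]
ft_force: [0.3, 1.9, 5.0]
grip_width: 0.178
grasp_force: 50.0
```

Contact with 5 N; release gently.

Call:
drive_tool:
  deltas:
    - [[0,0,0,0,-0.6],[0,0,0,0,-0.4],[0,0,0,0,-0.2],[0,0,0,0,-0.1],[0,0,-0.004,0,-0.1]]
  force: 20

```text
time: 5.32
tool_pos: [572.6, -288.4, 60.5]
tool_rot: [-3.141, 0.001, 0.133]
ft_force: [-0.5, -0.4, -1.1]
grip_width: 0.45
grasp_force: 0.0
```

Call:
drive_tool:
  deltas:
    - [[0,0,-0.015,0,-0.1],[0,0,-0.035,0,-0.1],[0,0,-0.065,0,-0.1],[0,0,-0.1,0,-0.1],[0,0,-0.14,0,-0.1]]

```text
time: 5.73
tool_pos: [572.3, -288.2, 201.8]
tool_rot: [-3.14, 0.002, 0.133]
ft_force: [1.1, -1.1, -0.7]
grip_width: 0.448
grasp_force: 0.0
```

```bash
python3 - <<'E'
from h import *
p,d,c=cap('wrist'); tag(p,d,c,'red',57)
P=cloud(c,d)
for r in imaging.cut_out('wrist','knob_red')[:1]:
    q=P[r['pixels']]; print(r['conf'],r['point'],np.percentile(q[:,2],[2,50,98]),np.median(q,0))
rel(476.7,-72,200,0.56)
E
```

```text
red 23447 px [319. 213.] mean [ 584.1 -290.1] rect [ 580.2 -290.7  117.1  117.7] axis yaw mod pi -0.175
0.7 [319.1, 216.8] [ 7.25234191 33.62214746 58.82265141] [ 579.58532665 -289.06033589   33.62214746]
t 5.83 pose [ 574.5 -289.6  208.5] [ 3.135 -0.007  0.133] delta [-0.0682 -0.2287  0.0066] turn -0.427
```

Call:
drive_tool:
  deltas:
    - [[-0.0114,-0.0392,0,0,-0.1],[-0.0228,-0.0784,0,0,-0.1],[-0.0342,-0.1176,0,0,-0.1],[-0.0456,-0.1568,0,0,-0.1],[-0.057,-0.196,0,0,-0.1]]

```text
time: 6.25
tool_pos: [489.3, -100.4, 201.1]
tool_rot: [-3.142, -0.0, 0.132]
ft_force: [0.0, -0.4, 0.3]
grip_width: 0.447
grasp_force: 0.0
```

Call:
drive_tool:
  deltas:
    - [[-0.01,-0.033,0,-0.11,-0.1],[-0.01,-0.033,0,-0.22,-0.1],[-0.01,-0.033,0,-0.33,-0.1],[-0.01,-0.033,0,-0.427,-0.1],[-0.01,-0.033,0,-0.427,-0.1]]

```text
time: 6.67
tool_pos: [476.1, -70.2, 201.4]
tool_rot: [3.141, -0.0, 0.565]
ft_force: [-0.6, 0.7, -0.2]
grip_width: 0.449
grasp_force: 0.0
```

```bash
python3 - <<'E'
from h import *
p,d,c=cap('wrist','wr3.png'); tag(p,d,c,'green',52)
for r in imaging.spot_point('wrist','knob_green_bar'): print(r['conf'],r['point'],ray(c,r['point'],40))
rel(476.7,-72,52,0.56)
E
```

```text
green 802 px [233. 135.] mean [502.1  12.8] rect [502.   12.7  28.   13.4] axis yaw mod pi 0.951
green 652 px [318. 228.] mean [477.9 -72.8] rect [477.8 -73.1  27.7  12.6] axis yaw mod pi 0.561
green 557 px [407. 283.] mean [ 477.4 -154.9] rect [ 477.3 -155.    28.    12.8] axis yaw mod pi 0.894
green 144 px [273. 307.] mean [404.4 -77.2] rect [404.3 -76.6  13.4   8.2] axis yaw mod pi 0.761
0.9 [254.8, 302.6] [393.550845   -64.74851008  40.        ]
0.73 [234.7, 128.0] [505.6372105   15.90469507  40.        ]
0.65 [318.0, 215.9] [483.13314856 -69.33893559  40.        ]
0.63 [405.5, 282.5] [ 474.47830027 -158.85722128   40.        ]
t 6.77 pose [476.2 -70.5 201.2] [ 3.142 -0.     0.556] delta [-0.0004  0.0016  0.1492] turn -0.004
```

View pics/wr3.png

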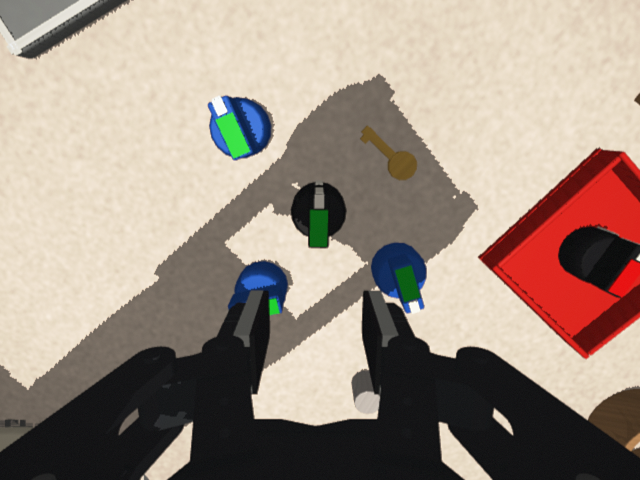

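Wrist view: the black-hubbed green knob is centred at (318,210). Blue look-alikes are at (238,127), (265,288) and (400,272), all clear of the fingers. The red knob stands upright in the tray at (600,255).

Call:
drive_tool:
  deltas:
    - [[0.006,0.0032,0.03,0,-0.1],[0.006,0.0032,0.065,0,-0.1],[0.006,0.0032,0.1,0,-0.1],[0.006,0.0032,0.13,0,-0.1],[0.006,0.0032,0.148,0,-0.1]]

```text
time: 7.18
tool_pos: [481.6, -69.8, 50.0]
tool_rot: [-3.139, 0.002, 0.556]
ft_force: [0.9, 0.1, -0.6]
grip_width: 0.453
grasp_force: 0.0
```

Call:
drive_tool:
  deltas:
    - [[0,0,0,0,-0.4],[0,0,0,0,-1],[0,0,0,0,-1],[0,0,0,0,-1],[0,0,0,0,-1]]
  force: 70

```text
time: 7.6
tool_pos: [483.0, -70.1, 53.4]
tool_rot: [3.141, -0.0, 0.559]
ft_force: [0.0, 0.1, -0.8]
grip_width: 0.17
grasp_force: 69.1
```

Call:
drive_tool:
  deltas:
    - [[0,0,-0.02,0,-1],[0,0,-0.055,0,-1],[0,0,-0.09,0,-1],[0,0,-0.12,0,-1],[0,0,-0.14,0,-1]]

```text
time: 8.02
tool_pos: [483.4, -70.1, 196.6]
tool_rot: [3.139, -0.002, 0.559]
ft_force: [0.6, -0.7, -1.3]
grip_width: 0.17
grasp_force: 69.2
```

```bash
python3 - <<'E'
from h import *
p,d,c=cap('wrist','wr4.png'); tag(p,d,c,'green',192)
rel(540,200,190,0.56)
E
```

```text
green 813 px [225. 145.] mean [524.8 -11. ] rect [524.8 -11.   13.3   6.3] axis yaw mod pi 0.953
green 565 px [403. 293.] mean [513.2 -90.2] rect [513.1 -90.3  13.4   6.1] axis yaw mod pi 0.889
green 317 px [248. 320.] mean [473.8 -47.8] rect [474.1 -48.4   6.2   9.1] axis yaw mod pi -0.806
green 2418 px [315. 347.] mean [477.2 -75.1] rect [476.9 -75.4  29.2  13.4] axis yaw mod pi 0.546
t 8.07 pose [484.3 -70.4 199.5] [ 3.136 -0.005  0.559] delta [ 0.1906 -0.1997  0.0093] turn -0.001
```

Call:
drive_tool:
  deltas:
    - [[0.026,-0.0302,0,0,-1],[0.052,-0.0604,0,0,-1],[0.078,-0.0906,0,0,-1],[0.104,-0.1208,0,0,-1],[0.13,-0.151,0,0,-1]]

```text
time: 8.48
tool_pos: [512.7, 128.9, 193.3]
tool_rot: [3.141, -0.0, 0.559]
ft_force: [1.2, -0.8, -0.4]
grip_width: 0.168
grasp_force: 69.2
```

Call:
drive_tool:
  deltas:
    - [[0.014,-0.0163,0,0.12,-1],[0.028,-0.0326,0,0.24,-1],[0.042,-0.049,0,0.36,-1],[0.056,-0.0652,0,0.48,-1],[0.0696,-0.0815,0,0.6,-1]]

```text
time: 8.9
tool_pos: [528.5, 234.2, 193.1]
tool_rot: [-3.142, 0.0, -0.047]
ft_force: [-0.8, 1.0, -1.1]
grip_width: 0.169
grasp_force: 69.2
```

Call:
drive_tool:
  deltas:
    - [[0,0,0,0.12,-1],[0,0,0,0.24,-1],[0,0,0,0.36,-1],[0,0,0,0.46,-1],[0,0,0,0.46,-1]]

```text
time: 9.32
tool_pos: [528.5, 233.1, 193.0]
tool_rot: [-3.142, 0.0, -0.506]
ft_force: [0.1, 0.9, 0.2]
grip_width: 0.174
grasp_force: 69.2
```

```bash
python3 - <<'E'
from h import *
s=readout.state();p,d,c=cap('wrist','wr5.png')
print(s['tool_pos'],s['tool_rot'],s['grip_width'],s['grasp_force']); tag(p,d,c,'green',s['tool_pos'][2]-1)
K=np.array(c['camera_matrix']);P=cloud(c,d)
for t,z in(('spindle_tip',50),('index_mark',18),('collar_top',34),('lock_door',0)):
    for r in imaging.spot_point('wrist',t)[:2]: print(t,round(r['conf'],2),np.round(r['point'],1),np.round(ray(c,r['point'],z),1))
m=(P[...,2]>46)&(P[...,2]<56)&(np.hypot(P[...,0]-583,P[...,1]-204)<25); print('tip cloud',m.sum(),P[m].mean(0))
E
```

```text
[528.52189328 233.06251609 193.04697776] [-3.14159141e+00  1.25186989e-04 -5.05877575e-01] 0.1735323954609078 69.1962218284607
green 729 px [623. 110.] mean [551.2 112.1] rect [551.  111.6  11.5   6.1] axis yaw mod pi 0.951
green 2392 px [315. 347.] mean [524.3 234.1] rect [523.7 234.2  13.   28.4] axis yaw mod pi -0.519
spindle_tip 0.68 [323.3 135.2] [584.5 194.5  50. ]
index_mark 0.74 [326.3  45.1] [636.6 162.9  18. ]
collar_top 0.9 [321.7 134.3] [585.1 195.1  34. ]
collar_top 0.38 [320.  133.8] [586. 196.  34.]
lock_door 0.58 [321.1 133.8] [584.8 195.2   0. ]
tip cloud 461 [583.58057942 194.53344972  48.95462812]
```

View pics/wr5.png

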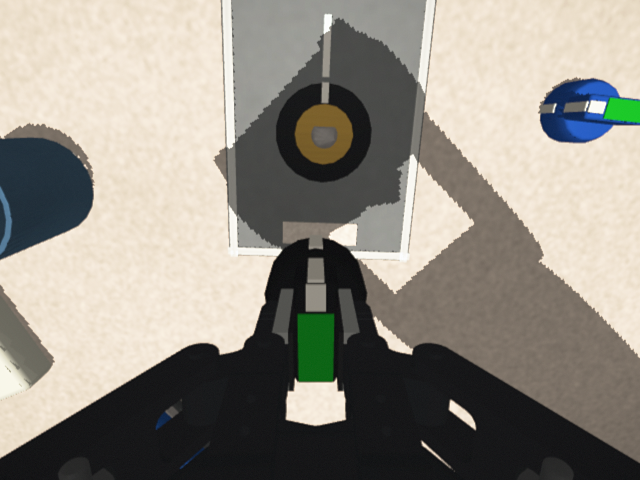

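The wrist view shows the spindle at (323,135) inside the brass collar, with the index line running straight up from it at (326,45). The knob is held at (316,300) with its pointer on the same side. Next I'll fit the collar and index line more precisely.

```bash
cat >> h.py <<'E'
def door():
    from scipy.spatial.transform import Rotation as R
    s=readout.state();p,d,c=cap('wrist')
    Rm=R.from_euler('xyz',s['tool_rot']).as_matrix();loc=lambda w:np.round(Rm.T@(np.array(w)-s['tool_pos']),1)[:2]
    h=cv2.cvtColor(p,cv2.COLOR_RGB2HSV); b=((h[...,0]>10)&(h[...,0]<30)&(h[...,1]>120)).astype(np.uint8)
    n,l,st,ce=cv2.connectedComponentsWithStats(b); 
    k=[i for i in range(1,n) if st[i,4]>300]
    for i in k:
        cs,_=cv2.findContours((l==i).astype(np.uint8),cv2.RETR_EXTERNAL,cv2.CHAIN_APPROX_NONE)
        q=cv2.convexHull(cs[0])[:,0]; W=np.array([ray(c,x,34) for x in q])
        (x,y),r=cv2.minEnclosingCircle(W[:,:2].astype(np.float32))
        print('brass',st[i].tolist(),'world',np.round([x,y,r],1),'tool',loc([x,y,34]))
    u0,v0=ce[max(k,key=lambda i:st[i,4])]
    # white index line above the boss, on the door's face
    g=p.min(2).astype(int); pts=[]
    for v in range(2,int(v0)-40):
        row=g[v,int(u0)-25:int(u0)+30]; w=np.where((row>row.max()-40))[0]
        if row.max()-np.median(row)>50 and 3<len(w)<16: pts.append([w.mean()+int(u0)-25,v])
    if len(pts)>8:
        W=np.array([ray(c,x,18)[:2] for x in pts],np.float32); a=cv2.fitLine(W,cv2.DIST_HUBER,0,.01,.01).ravel()
        a[:2]*=np.sign(a[0]); print('index yaw',np.arctan2(a[1],a[0]),len(pts),'line pt',a[2:],'tool',loc([a[2],a[3],18]))
    tag(p,d,c,'green',s['tool_pos'][2]-1)
    print('tool',np.round(s['tool_pos'],1),np.round(s['tool_rot'],4))
E
python3 - <<'E'
from h import *
door()
p,d,c=cap('top')
h=cv2.cvtColor(p,cv2.COLOR_RGB2HSV);b=((h[...,0]>10)&(h[...,0]<30)&(h[...,1]>110))[225:265,230:270]
v,u=np.where(b);print('top brass',len(u),ray(c,((u.min()+u.max())/2+230,(v.min()+v.max())/2+225),34))
tag(p,d,c,'green',192)
E
```

```text
brass [295, 104, 59, 61, 2306] world [584.5 194.   21.2] tool [67.8  7.5]
index yaw -0.53077257 43 line pt [626.804   168.78091] tool [116.9   9.5]
green 719 px [623. 113.] mean [551.4 112.3] rect [551.2 111.9  11.5   6.2] axis yaw mod pi 0.958
green 2389 px [315. 347.] mean [524.3 233.9] rect [523.8 234.1  13.   28.4] axis yaw mod pi -0.511
tool [528.6 233.  193.1] [-3.1415e+00  1.0000e-04 -4.9780e-01]
top brass 168 [591.63436197 208.41072954  34.        ]
green 25 px [534. 249.] mean [ 542.2 -537.7] rect [ 542.3 -537.4   12.9   10.2] axis yaw mod pi 1.545
green 51 px [316. 273.] mean [495.   15.7] rect [494.8  15.6  25.   12.2] axis yaw mod pi 0.986
green 48 px [377. 281.] mean [ 472.6 -136.7] rect [ 472.4 -136.6   24.5   12.1] axis yaw mod pi 0.899
green 51 px [346. 311.] mean [400.4 -58.9] rect [400.5 -59.   10.6  24.8] axis yaw mod pi -0.817
```

Call:
drive_tool:
  deltas:
    - [[0,0,0.02,0,-1],[0,0,0.045,0,-1],[0,0,0.065,0,-1],[0,0,0.075,0,-1],[0,0,0.075,0,-1]]

```text
time: 10.08
tool_pos: [527.7, 232.7, 116.1]
tool_rot: [3.139, 0.002, -0.5]
ft_force: [0.3, -0.3, -1.2]
grip_width: 0.169
grasp_force: 69.2
```

```bash
python3 -c "
from h import *
door()"
```

```text
brass [285, 94, 82, 83, 4292] world [584.6 194.1  21. ] tool [68.6  6.5]
index yaw -0.537264 39 line pt [610.1652  178.48521] tool [98.6  7.9]
green 2402 px [315. 347.] mean [523.4 233.7] rect [522.9 233.9  13.2  28.3] axis yaw mod pi -0.501
tool [527.7 232.7 116.1] [ 3.1393e+00  2.4000e-03 -4.9960e-01]
```

```bash
python3 - <<'E'
from h import *
from scipy.spatial.transform import Rotation as R
s=readout.state();p,d,c=cap('wrist','wr6.png')
Rm=R.from_euler('xyz',s['tool_rot']).as_matrix();zt=s['tool_pos'][2]-1
print(s['tool_pos'],[ (v,p[v,316].tolist()) for v in range(228,392,4)])
for v in (238,283,312.5,313,381,382): print(v,np.round(Rm.T@(ray(c,(316,v),zt)-s['tool_pos']),1))
crop(p,316,310,85,'kn.png',4)
E
```

```text
[528.40264587 232.9419921  117.81902647] [(228, [71, 72, 69]), (232, [71, 70, 69]), (236, [126, 122, 112]), (240, [126, 121, 111]), (244, [126, 121, 112]), (248, [81, 77, 72]), (252, [17, 17, 16]), (256, [18, 17, 18]), (260, [126, 121, 112]), (264, [126, 121, 112]), (268, [127, 122, 112]), (272, [126, 122, 112]), (276, [126, 122, 112]), (280, [149, 144, 134]), (284, [111, 106, 99]), (288, [148, 144, 134]), (292, [148, 143, 133]), (296, [148, 143, 133]), (300, [148, 143, 133]), (304, [149, 144, 134]), (308, [148, 143, 132]), (312, [31, 30, 29]), (316, [14, 102, 23]), (320, [11, 100, 21]), (324, [11, 101, 20]), (328, [14, 101, 22]), (332, [14, 101, 23]), (336, [13, 101, 21]), (340, [13, 101, 23]), (344, [16, 102, 22]), (348, [12, 100, 19]), (352, [14, 101, 22]), (356, [16, 102, 23]), (360, [11, 100, 20]), (364, [15, 101, 23]), (368, [12, 100, 20]), (372, [16, 101, 23]), (376, [15, 101, 22]), (380, [14, 99, 20]), (384, [244, 233, 217]), (388, [242, 231, 214])]
238 [37.7  1.4  1. ]
283 [21.4  1.4  1. ]
312.5 [9.9 1.4 1. ]
313 [9.7 1.4 1. ]
381 [-18.9   1.4   1. ]
382 [-19.4   1.4   1. ]
```

View pics/kn.png

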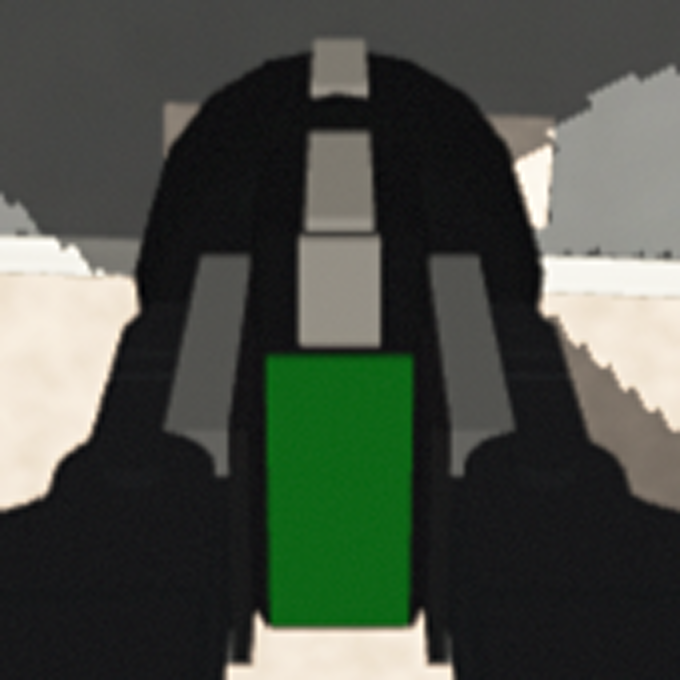

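The crop shows the knob gripped square and centred, with the bar end at about row 283 and the tag's far end at about row 382. Moving over the spindle.

Call:
drive_tool:
  deltas:
    - [[0.02,0.002,0,0.01,-1],[0.045,0.004,0,0.02,-1],[0.06,0.005,0,0.034,-1],[0.0676,0.0057,0,0.034,-1],[0.0676,0.0057,0,0.034,-1]]
  force: 70

```text
time: 10.6
tool_pos: [586.3, 194.8, 118.7]
tool_rot: [-3.141, -0.001, -0.535]
ft_force: [0.7, 0.1, -1.6]
grip_width: 0.168
grasp_force: 69.2
```

Call:
drive_tool:
  deltas:
    - [[0,0,0.006,0,-1],[0,0,0.01,0,-1],[0,0,0.013,0,-1],[0,0,0.015,0,-1],[0,0,0.0165,0,-1]]

```text
time: 11.02
tool_pos: [584.7, 196.0, 101.3]
tool_rot: [3.141, 0.0, -0.534]
ft_force: [-0.4, -0.5, -0.4]
grip_width: 0.168
grasp_force: 69.2
```

Call:
drive_tool:
  deltas:
    - [[0,0,0.0005,0,-1],[0,0,0.001,0,-1],[0,0,0.001,0,-1]]

```text
time: 11.27
tool_pos: [585.2, 195.7, 100.7]
tool_rot: [-3.141, 0.0, -0.534]
ft_force: [0.6, -0.1, -1.2]
grip_width: 0.169
grasp_force: 69.2
```

Call:
drive_tool:
  deltas:
    - [[0,0,0.001,0,-1],[0,0,0.002,0,-1],[0,0,0.003,0,-1],[0,0,0.004,0,-1],[0,0,0.004,0,-1]]

```text
time: 11.68
tool_pos: [585.1, 195.6, 96.4]
tool_rot: [3.141, 0.0, -0.534]
ft_force: [0.1, 0.3, -1.6]
grip_width: 0.172
grasp_force: 69.2
```

Call:
drive_tool:
  deltas:
    - [[0,0,0.001,0,-1],[0,0,0.002,0,-1],[0,0,0.003,0,-1],[0,0,0.004,0,-1],[0,0,0.004,0,-1]]

```text
time: 12.1
tool_pos: [585.1, 195.6, 92.4]
tool_rot: [3.141, 0.0, -0.534]
ft_force: [0.0, -0.1, -0.4]
grip_width: 0.167
grasp_force: 69.2
```

Call:
drive_tool:
  deltas:
    - [[0,0,0.0015,0,-1],[0,0,0.003,0,-1],[0,0,0.0045,0,-1],[0,0,0.006,0,-1],[0,0,0.007,0,-1]]
  force: 100

```text
time: 12.52
tool_pos: [585.2, 195.6, 85.7]
tool_rot: [-3.141, -0.0, -0.534]
ft_force: [-0.8, -0.6, 4.3]
grip_width: 0.162
grasp_force: 102.4
```

Call:
drive_tool:
  deltas:
    - [[0,0,0.001,0,-1],[0,0,0.002,0,-1],[0,0,0.003,0,-1],[0,0,0.0035,0,-1],[0,0,0.0035,0,-1]]

```text
time: 12.93
tool_pos: [585.3, 195.6, 82.6]
tool_rot: [-3.141, -0.0, -0.534]
ft_force: [-3.8, -1.5, 7.6]
grip_width: 0.16
grasp_force: 102.8
```

Call:
drive_tool:
  deltas:
    - [[0,0,0.0007,0,-1],[0,0,0.0014,0,-1],[0,0,0.002,0,-1],[0,0,0.002,0,-1],[0,0,0.002,0,-1]]

```text
time: 13.35
tool_pos: [585.3, 195.6, 80.8]
tool_rot: [-3.141, -0.0, -0.534]
ft_force: [-2.9, -1.7, 9.4]
grip_width: 0.162
grasp_force: 103.1
```

Call:
drive_tool:
  deltas:
    - [[0,0,0.0004,0,-1],[0,0,0.0008,0,-1],[0,0,0.0008,0,-1],[0,0,0.0008,0,-1]]

```text
time: 13.68
tool_pos: [585.4, 195.6, 80.7]
tool_rot: [-3.141, -0.001, -0.534]
ft_force: [-6.1, -1.5, 17.7]
grip_width: 0.159
grasp_force: 104.4
```

```bash
python3 - <<'E'
from h import *
p,d,c=cap('wrist','fin.png');s=readout.state();print(s['tool_pos'],s['ft_force'],s['grasp_force'])
p,d,c=cap('side','fs.png')
cv2.imwrite('pics/fs2.png',cv2.resize(cv2.imread('pics/fs.png')[160:380,220:420],None,fx=2.7,fy=2.7))
E
```

```text
[585.352979   195.63260604  80.7011241 ] [-7.05754414 -1.61537757 18.08839766] 104.39880609512329
```

View pics/fin.png

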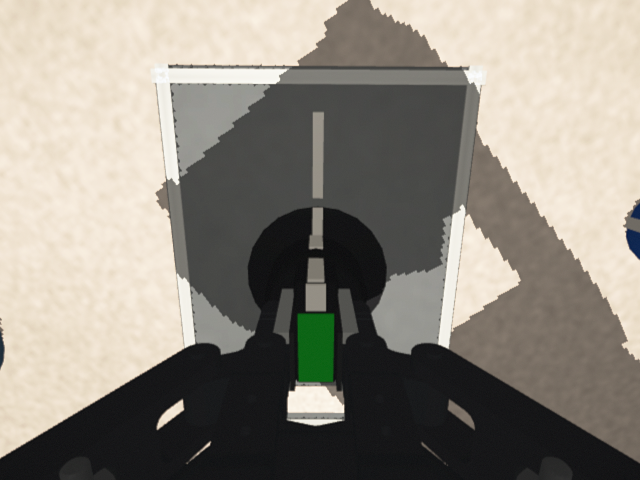

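View pics/fs2.png

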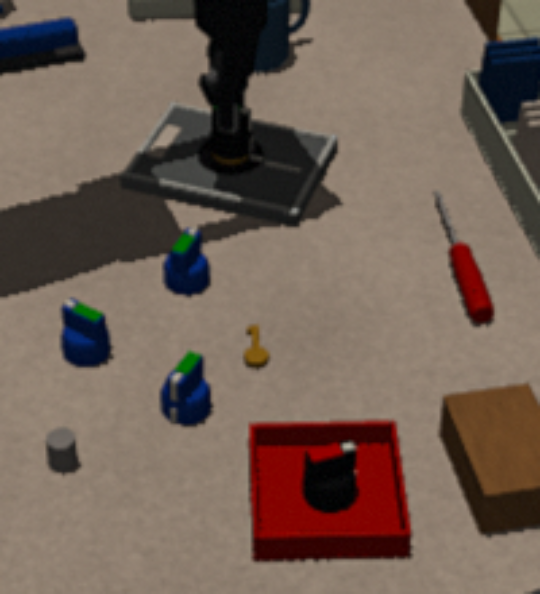

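The knob is at the stop: the force rose to 18 N with no further travel, and the pointer at (316,250) lines up with the index line at (318,155). The red knob stands upright in the tray. Handing in.

```bash
python3 -c "
from bench import workorder
print(workorder.finish_job())"
```

```text
the job is handed in; nothing more can be done
None
```

The red-tagged knob stands upright and released in the reject tray, and the green-tagged knob is held pressed home on the spindle with its flat matched at about 18 N; the job is handed in, and no verdict was returned.

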